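# Find a slide's slot size on a slot gauge and set the marker

## Robot

A 6-joint arm with a two-finger parallel gripper is mounted at the origin on the work surface; the furniture and walls round the work are solid. World frame = base frame: x ahead of the robot, y to its left, z up, the work surface at z = 0. Lengths are in mm, angles in degrees, forces in N, time in s.
With the tool pointing down it reaches from about 350 to 850 mm from the base axis. Payload 8.1 kg.
Tool frame: the origin (TCP) lies midway between the tips of the shut fingers; the grasp point (between the pads) lies 19 mm behind it (r.pinch_z is the distance from the TCP to the grasp point, in mm); z points along the fingers, y is the line along which they close (so a half turn about z gives the same grasp; the last joint's range is limited). The gripper opens to 85 mm and grips with 20 to 120 N. Pads are 22 mm wide; open, the fingers measure 114 mm over their backs; the gripper's body (76 mm by 85 mm) begins 54 mm behind the grasp point. The pads swing forward as they close: fully open they stand 13 mm farther back than shut.
Start: joints at [68.446, 7.471, 85.268, -0, 87.261, -4.893], TCP at [172.009, 574.82, 231.292] pointing down, gripper open.
Joint ranges: [-169.43, 169.43], [-51.17, 129.36], [1.28, 143.12], [-76.62, 256.62], [0, 156.53], [-152.29, 152.29]. Speed limits (degrees/s): [136.94, 136.94, 159.86, 180, 180, 180].

## Interface

Orientations are given as [roll, pitch, yaw] about the fixed x, y, z axes, in that order (R = Rz(yaw) Ry(pitch) Rx(roll)).
In Python, from bench import sensors, optics, job, r gives the robot as it stands.
- The arm moves only by the tool play_rows, never from a script. Its argument "motion" is a list that holds one entry, the list of rows, each a list of 6 numbers: the shift along the tool's x, y, z in cm, then the turn, a rotation vector about the tool's x, y, z in degrees. In form: [[[x, y, z, ax, ay, az], ...]]. A call has 1 to 5 rows; each row is the pose to reach, as a shift and turn from the pose commanded when the call began, along the tool's axes at that moment; what a row does not reach only later rows make up. A row lasts 1/10 s, in which the tool goes at most 50 mm and 8.59 degrees, less where a joint would pass 70% of its speed; a pose out of reach is approached as far as the arm can. A call with a gripper value outside its range is refused whole. "jaw" is the opening, from 0 (shut) to 1 (fully open), set as the call begins (left out, the last holds). The fingers move at their own pace and stop on an object; "squeeze" is the grip in N (left out, the last holds). Time passes only in rows, so rows that repeat a pose let the fingers close. It gives the time, the measured TCP pose, the force, the opening and the grip force at its end, in the units of the state.
- sensors.sense(): the state, without advancing time (a new reading comes with each control period).
- optics.snapshot(name): name is "side" or "top" or "wrist"; returns a dict with "pixels" (384x512x3 uint8, red, green, blue), "mtx" (3x3 intrinsics, pixels), "k1" (the pictures are not rectified: a ray, as slopes to the right and down, at radius r is drawn at 1 + k1 r^2 times it, then the intrinsics apply), "R" (3x3) and "t" (3): a world point X has camera coordinates R X + t; the wrist camera has in their place "T_tool_cam" (4x4, takes a point from camera to tool coordinates, whose origin is the TCP and whose axes are the flange's). Camera axes: x right, y down, z forward; pixel columns grow to the right and rows downward; lengths in mm; the calibration is good to about 2 mm. A picture is of the moment at which its call begins: read the wrist's pose just before it. There is no depth.
- job.hand_in(): hands the job in; it is judged then, once.
The state is a dict: "time": time; "joint_pos": joint angles; "qd": joint speeds; "joint_efforts": joint torques, N m; "tool_pos": TCP position; "tcp_rot": TCP orientation; "ft_force": force on the tool from outside, world axes, zero at the start; "wrist_torque": the same for the moment, N m; "finger_gap": finger opening in mm; "grip_force": force on a finger pad.
Only numpy, scipy, OpenCV 4.12 (cv2) and the standard library are available. Lean on these libraries where they do the work, as an engineer would, in place of code of your own. Each camera call takes 0.05 s, during which the arm holds its last target. There are 200 camera calls.

## Task

Find the slot size of the slide that lies in front of the slot gauge: keeping it flat on the bench, offer its tongue squarely to the slots one after another, starting with the narrowest, pressing it lightly into each mouth until one takes it, and push it in there fully home, shoulders against the teeth. Then slide the marker along the back bar until it stands behind that slot. Leave the two spare slides where they are.

Things in the scene. Friction and masses are not known exactly. Their poses are not given: they have to be found in the camera images.
- gauge: Slot gauge, fixed: metal comb 14 mm high, 206 mm long (y), 56 mm deep (x). Five slots 38 mm deep, open to -x (front) and top, no floor; widths from +y (left) to -y: 16, 21, 26, 31, 36 mm. Teeth 10 mm thick, corners rounded 2.5 mm. Behind the slots a back bar (x 38 to 56 mm) carries the marker; lines on it show the slots' middles. Origin: bench level, middle of front face; x into the slots.
- marker (a joint): Sliding marker on the gauge's back bar, m: 0 at gauge y = +85 mm (left end), grows as it slides towards -y (right) to 0.17; gauge y of the marker = 85 mm minus this value. Slides stiffly (about 1.5 N) and stays where it is left.
- marker_top (a point): Top of the marker's upright dark post: 12 mm diameter, 52 mm above the bench, standing on a 14 mm wide (y), 16 mm deep block between 15 and 23 mm above the bench; 47 mm behind the gauge's front face. Push the post or block from the side.
- slot_1 (a point): Middle of the mouth of the slot 16 mm wide, on the gauge's front face, 4 mm above the bench, at gauge y = +77 mm; axes as the gauge's.
- slot_2 (a point): Middle of the mouth of the slot 21 mm wide, on the gauge's front face, 4 mm above the bench, at gauge y = +48.5 mm; axes as the gauge's.
- slot_3 (a point): Middle of the mouth of the slot 26 mm wide, on the gauge's front face, 4 mm above the bench, at gauge y = +15 mm; axes as the gauge's.
- slot_4 (a point): Middle of the mouth of the slot 31 mm wide, on the gauge's front face, 4 mm above the bench, at gauge y = -23.5 mm; axes as the gauge's.
- slot_5 (a point): Middle of the mouth of the slot 36 mm wide, on the gauge's front face, 4 mm above the bench, at gauge y = -67 mm; axes as the gauge's.
- slide_a: Loose slide, 0.2 kg: steel pad 44 (x) x 46 (y) x 8 mm; to +x a flush tongue 24 wide, 34 long, 8 thick, nose corners rounded 3 mm. Black grip on the pad, top 38 mm up, an I from above: web 12 thick (y), 30 long; cross plates 30 wide (y), 6 thick at x = -18, +18. Slides differ in tongue width only; any one lies before the slots, two spares right of the gauge. Origin: underside, pad's middle.
- slide_a_tip (a point): Middle of the tongue's end face of slide_a, 56 mm ahead of the slide's origin, 4 mm above its underside; axes as the slide's.
- slide_b: Loose slide, 0.2 kg: steel pad 44 (x) x 46 (y) x 8 mm; to +x a flush tongue 29 wide, 34 long, 8 thick, nose corners rounded 3 mm. Black grip on the pad, top 38 mm up, an I from above: web 12 thick (y), 30 long; cross plates 30 wide (y), 6 thick at x = -18, +18. Slides differ in tongue width only; any one lies before the slots, two spares right of the gauge. Origin: underside, pad's middle.
- slide_b_tip (a point): Middle of the tongue's end face of slide_b, 56 mm ahead of the slide's origin, 4 mm above its underside; axes as the slide's.
- slide_c: Loose slide, 0.2 kg: steel pad 44 (x) x 46 (y) x 8 mm; to +x a flush tongue 34 wide, 34 long, 8 thick, nose corners rounded 3 mm. Black grip on the pad, top 38 mm up, an I from above: web 12 thick (y), 30 long; cross plates 30 wide (y), 6 thick at x = -18, +18. Slides differ in tongue width only; any one lies before the slots, two spares right of the gauge. Origin: underside, pad's middle.
- slide_c_tip (a point): Middle of the tongue's end face of slide_c, 56 mm ahead of the slide's origin, 4 mm above its underside; axes as the slide's.

How it is judged:
By the outcome, as a careful person would: the job done as asked, in the order asked, and still so for the second after the job is handed in, with the robot touching nothing.
It also fails if it takes over 61 s, if anything falls off the work surface, if the arm or the gripper's body presses on something with over 40 N, if the wrist force passes 120 N, or if a joint passes its speed limit or range.

## Working session

There is one attempt and no reset: what is moved stays moved. The work goes in short steps, Python scripts to look and compute and a tool call to move; the robot and the scene stay as the last step left them, time stands still between calls to the robot, and variables do not carry over. Pictures are saved under pics/ and viewed, at most 10 in all, crops included, and the job is handed in when it is done.

Besides the shell and the picture viewer there is one more tool, called after "Emit:" as name(argument=value, ...), one argument or row to a line, values as JSON. play_rows: Moves the arm, as the interface text tells. Its arguments: {"type":"object","properties":{"motion":{"type":"array","items":{"type":"array","items":{"type":"array","items":{"type":"number"}}}},"jaw":{"type":"number"},"squeeze":{"type":"number"}},"required":["motion"]}

```bash
mkdir -p pics
python3 - <<'E'
from bench import sensors, optics, job, r
import cv2, numpy as np, pickle
print(sensors.sense()); print(r.pinch_z)
d={}
for n in ("top","side"):
    s=optics.snapshot(n); d[n]=s
    cv2.imwrite(f"pics/{n}0.png", s["pixels"][:,:,::-1])
    print(n,s["mtx"],s["k1"],s["R"],s["t"])
pickle.dump(d,open("d0.pkl","wb"))
E
```

```text
{'time': 0.0, 'joint_pos': array([ 6.84476268e+01,  7.51700572e+00,  8.53316954e+01, -4.37337435e-04,
        8.72623693e+01, -4.89310275e+00]), 'qd': array([-0.00317521, -0.04051549, -0.04401259,  0.03035256, -0.03959521,
        0.04488772]), 'joint_efforts': array([-1.10591791e-03, -5.69404471e+01, -5.00546908e+01, -4.39742253e-04,
        1.50546822e-02, -2.71898898e-05]), 'tool_pos': array([171.77697718, 574.28346132, 230.20151233]), 'tcp_rot': array([-1.79889297e+02, -9.03876049e-03,  1.63340742e+02]), 'ft_force': array([ 0.5828269 ,  0.2435913 , -0.36066132]), 'wrist_torque': array([ 0.04333092, -0.04104635, -0.0157404 ]), 'grip_force': 0.0, 'finger_gap': 85.53496282680865}
18.700000000000003
top [[388.94835231   0.         252.10922818]
 [  0.         388.94835231 190.81782291]
 [  0.           0.           1.        ]] -0.061341085813452906 [[ 0.01061483 -0.99971375  0.02144151]
 [-0.9991757  -0.01144446 -0.03894797]
 [ 0.03918221 -0.02101041 -0.99901117]] [ 71.71041503 538.89079372 914.55828281]
side [[413.52421306   0.         251.01247883]
 [  0.         413.52421306 193.31052566]
 [  0.           0.           1.        ]] -0.1484793635468776 [[-0.97372056 -0.22706577 -0.01759009]
 [-0.08374909  0.42882063 -0.89949928]
 [ 0.21178849 -0.87438779 -0.43656801]] [538.22416136  67.09221609 861.65480557]
```

View pics/top0.png

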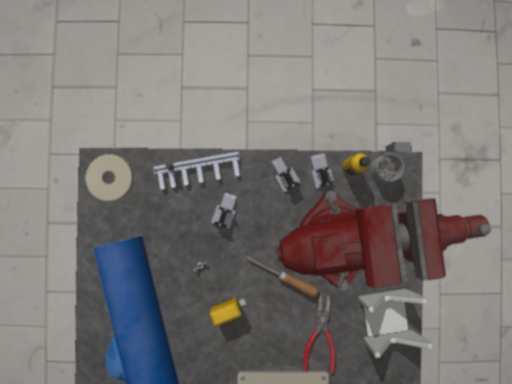

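View pics/side0.png

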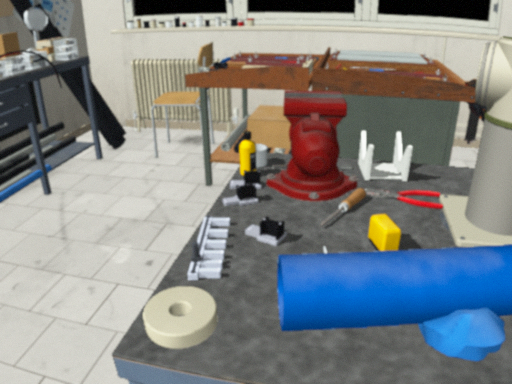

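The top view shows the gauge at about (155–240, 152–190), the work slide near (225, 210), and the spares at (286, 175) and (322, 170). The side view agrees. Next is a coarse measurement from the top view.

```bash
cat > h.py <<'E'
import numpy as np, cv2, pickle
from scipy.spatial.transform import Rotation as Ro
def cam_pose(s, st=None):
    """camera->world R, centre"""
    if "R" in s: return s["R"].T, -s["R"].T@s["t"]
    T=s["T_tool_cam"]; Rt=Ro.from_euler("xyz",st["tcp_rot"],degrees=True).as_matrix()
    return Rt@T[:3,:3], Rt@T[:3,3]+st["tool_pos"]
def dist(s): return np.array([s["k1"],0,0,0,0.])
def cast(s,px,z,st=None):
    p=cv2.undistortPoints(np.float64(px).reshape(-1,1,2),s["mtx"],dist(s)).reshape(-1,2)
    R,c=cam_pose(s,st); d=np.c_[p,np.ones(len(p))]@R.T
    return c+d*((z-c[2])/d[:,2])[:,None]
def proj(s,X,st=None):
    R,c=cam_pose(s,st); X=np.atleast_2d(X)
    return cv2.projectPoints(((X-c)@R).reshape(-1,1,3),np.zeros(3),np.zeros(3),s["mtx"],dist(s))[0].reshape(-1,2)
def shift(st,target):  # world target -> tool axes, cm
    Rt=Ro.from_euler("xyz",st["tcp_rot"],degrees=True).as_matrix()
    return Rt.T@(np.array(target)-st["tool_pos"])/10
E
python3 - <<'E'
from h import *
d=pickle.load(open("d0.pkl","rb"));s=d["top"]
g=cv2.cvtColor(s["pixels"],cv2.COLOR_RGB2GRAY)
for nm,m,z in (("bright",(g>140),8),("dark",g<35,38)):
    m=m.astype(np.uint8)
    m[:150]=0; m[235:]=0; m[:,:145]=0; m[:,340:]=0
    cs,_=cv2.findContours(m,cv2.RETR_EXTERNAL,cv2.CHAIN_APPROX_NONE)
    for c in cs:
        if cv2.contourArea(c)>15:
            (x,y),wh,a=cv2.minAreaRect(c)
            print(nm,np.round((x,y)),np.round(wh),round(a),cast(s,[(x,y)],z).round())
print(cast(s,[(157,169),(239,153),(163,190),(241,179)],14).round())
cv2.imwrite("pics/c1.png",cv2.resize(s["pixels"][145:240,145:340,::-1],None,fx=4,fy=4,interpolation=cv2.INTER_CUBIC))
from bench import optics,sensors
st=sensors.sense(); w=optics.snapshot("wrist"); print(w["T_tool_cam"],w["mtx"],w["k1"])
for yaw in (0,):pass
E
```

```text
bright [216. 215.] [ 4. 12.] 21 [[480. 162.   8.]]
bright [228. 201.] [10. 13.] 18 [[514. 134.   8.]]
bright [171. 180.] [14.  4.] 76 [[563. 270.   8.]]
bright [160. 178.] [ 9. 19.] 13 [[565. 296.   8.]]
bright [159. 166.] [ 3. 10.] 79 [[594. 300.   8.]]
bright [279. 165.] [12.  8.] 58 [[602.  14.   8.]]
bright [207. 171.] [18. 63.] 80 [[584. 185.   8.]]
bright [319. 161.] [12. 12.] 76 [[613. -81.   8.]]
bright [206. 158.] [ 3. 64.] 80 [[615. 190.   8.]]
[[587. 303.  14.]
 [627. 110.  14.]
 [537. 288.  14.]
 [566. 104.  14.]]
[[ 1.11209179e-03 -9.44427785e-01 -3.28717086e-01  8.54943337e+01]
 [ 9.99998274e-01  1.53961924e-03 -1.04031501e-03 -6.79252142e-01]
 [ 1.48860155e-03 -3.28715362e-01  9.44427867e-01 -1.42726978e+02]
 [ 0.00000000e+00  0.00000000e+00  0.00000000e+00  1.00000000e+00]] [[270.27686634   0.         252.3640567 ]
 [  0.         270.27686634 190.73429954]
 [  0.           0.           1.        ]] -0.009667067768802998
```

View pics/c1.png

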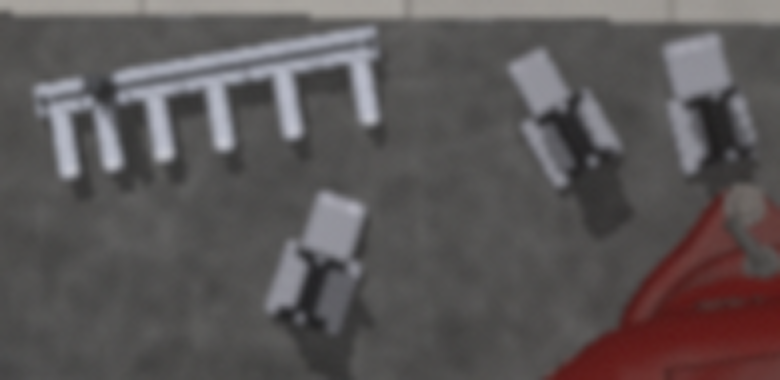

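The crop shows the marker at about crop (100, 88), near the left end. The slide's web is near crop (315, 285), with its tongue pointing up and slightly right. By eye its tongue width is between the two spares'.

Run:
```python
from h import *
from bench import sensors
d=pickle.load(open("d0.pkl","rb"));s=d["top"]
c=cast(s,[(145+315/4,145+285/4)],38)[0];t=cast(s,[(145+343/4,145+200/4)],8)[0]
m=cast(s,[(145+100/4,145+88/4)],45)[0]
print(c,t,m,np.degrees(np.arctan2(*(t-c)[1::-1])))
st=sensors.sense(); print(shift(st,[c[0]-15,c[1]+5,180]),st["tool_pos"])
```

```text
[477.79066412 142.73725878  38.        ] [527.6026984  128.30044185   8.        ] [589.05385244 266.83141137  45.        ] -16.162956447763932
[-40.10835426 -32.52998466   5.08895846] [171.82456033 574.43173514 230.48067362]
```

Emit:
play_rows(
  motion=[
    [[-3.6,-2.9,0,0,0,0],[-7.2,-5.8,0,0,0,0],[-10.8,-8.7,0,0,0,0],[-14.4,-11.6,0,0,0,0],[-18,-14.5,0,0,0,0]],
  ],
  jaw=1,
)

```text
time: 0.65
tool_pos: [303.4, 382.6, 231.0]
tcp_rot: [-180.0, -0.0, 163.4]
ft_force: [1.1, -0.2, 0.3]
finger_gap: 85.4
grip_force: 0.0
```

Emit:
play_rows(
  motion=[
    [[-3.6,-2.9,0,0,0,0],[-7.2,-5.8,0,0,0,0],[-10.8,-8.7,0,0,0,0],[-14.4,-11.6,1,0,0,0],[-18,-14.5,3,0,0,0]],
  ],
)

```text
time: 1.15
tool_pos: [435.4, 192.7, 202.9]
tcp_rot: [179.9, 0.2, 163.3]
ft_force: [1.3, 1.0, 0.7]
finger_gap: 85.4
grip_force: 0.0
```

Emit:
play_rows(
  motion=[
    [[-2,-1.75,1,0,0,0],[-4,-3.5,3,0,0,0],[-4,-3.5,4,0,0,0],[-4,-3.5,4,0,0,0],[-4,-3.5,4,0,0,0]],
  ],
)

```text
time: 1.65
tool_pos: [461.4, 149.7, 161.6]
tcp_rot: [180.0, -0.0, 163.4]
ft_force: [0.6, 0.3, -0.3]
finger_gap: 85.0
grip_force: 0.0
```

Run:
```python
from h import *
from bench import sensors,optics
st=sensors.sense(); w=optics.snapshot("wrist"); pickle.dump((st,w),open("w1.pkl","wb"))
print(st["time"],st["tool_pos"],st["tcp_rot"],st["ft_force"])
cv2.imwrite("pics/w1.png",cv2.resize(w["pixels"][:,:,::-1],(800,600),interpolation=cv2.INTER_CUBIC))
```

```text
1.65 [461.38632269 149.67828992 161.55993979] [ 1.79999368e+02 -3.56286063e-02  1.63367044e+02] [ 0.64411017  0.27821465 -0.2681937 ]
```

View pics/w1.png

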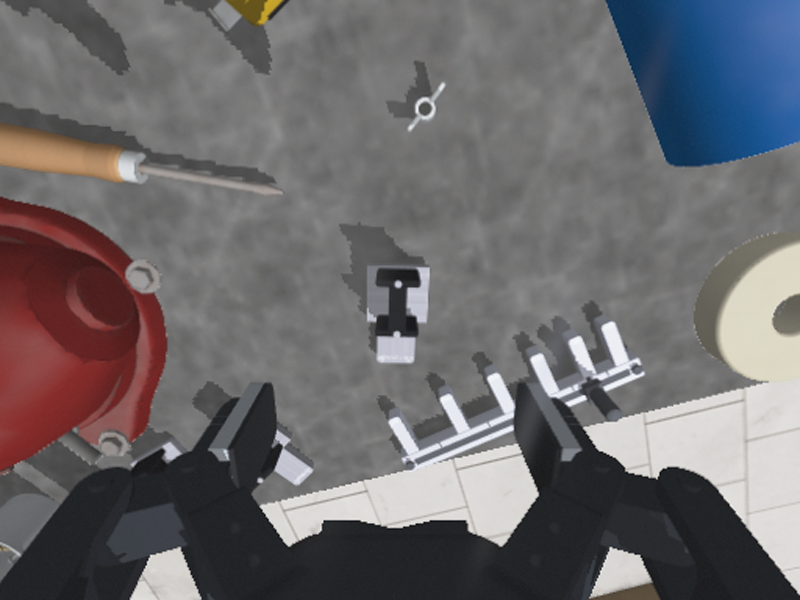

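The wrist picture shows the work slide at (398, 315), pointing down the picture and nearly aligned with the tool. All six gauge teeth are visible at (390–640, 320–465), with the marker post near (600, 400). I'll zoom in to pick edges.

Run:
```python
from h import *
st,w=pickle.load(open("w1.pkl","rb"))
cv2.imwrite("pics/c2.png",cv2.resize(w["pixels"][165:305,228:418,::-1],None,fx=4,fy=4,interpolation=cv2.INTER_CUBIC))
g=cv2.cvtColor(w["pixels"],cv2.COLOR_RGB2GRAY)
for th in (150,200):
    m=(g>th).astype(np.uint8); m[:165]=0;m[305:]=0;m[:,:228]=0;m[:,418:]=0
    cs,_=cv2.findContours(m,cv2.RETR_EXTERNAL,cv2.CHAIN_APPROX_NONE)
    for c in cs:
        if cv2.contourArea(c)>12:
            q=cv2.minAreaRect(c); print(th,np.round(q[0],1),np.round(q[1],1),round(q[2],1),c[:,0].min(0),c[:,0].max(0))
```

```text
150 [395.  283.5] [41. 44.] 90.0 [373 263] [417 304]
150 [368.4 256.2] [ 3.9 13.2] 68.2 [362 253] [375 259]
150 [292.5 271. ] [66. 93.] 90.0 [246 238] [339 304]
150 [352.8 242.1] [37.2 20.5] 31.3 [339 226] [374 254]
150 [253. 222.] [20. 24.] 90.0 [241 212] [265 232]
150 [387.8 228.3] [40.4 37.6] 66.0 [364 206] [412 250]
150 [237.5 201. ] [5. 8.] 0.0 [235 197] [240 205]
150 [267.  188.3] [13.3 35.3] 2.9 [260 171] [274 206]
200 [409.1 299.8] [13.3  5.6] 12.5 [402 298] [415 304]
200 [315.5 298. ] [12. 45.] 90.0 [293 292] [338 304]
200 [311.3 291.3] [ 6.3 41.7] 76.4 [291 284] [332 299]
200 [289.6 295.7] [16.4 87.3] 68.6 [246 273] [328 304]
200 [415.5 286. ] [30.  3.] 90.0 [414 271] [417 301]
200 [264.1 277.7] [29.5 24.7] 65.2 [249 267] [281 294]
200 [396.2 283.9] [32.  38.3] 76.0 [374 264] [414 299]
200 [415. 266.] [6. 4.] 90.0 [413 263] [417 269]
200 [368.3 256.2] [ 2.9 13. ] 66.8 [362 253] [374 259]
200 [384.  240.5] [3. 8.] 90.0 [380 239] [388 242]
200 [301.1 261.8] [30.2 52.2] 66.0 [282 239] [328 285]
200 [398.8 243.1] [ 3.4 26.4] 66.8 [387 238] [411 249]
200 [350.6 241.5] [33.  13.4] 49.4 [340 226] [366 254]
200 [253.9 228.1] [13.5 22.2] 58.0 [242 217] [264 231]
200 [371.9 227.6] [25.3  8.5] 67.6 [364 215] [380 238]
200 [393.2 221.5] [31.6 20.7] 66.8 [385 206] [409 240]
```

View pics/c2.png

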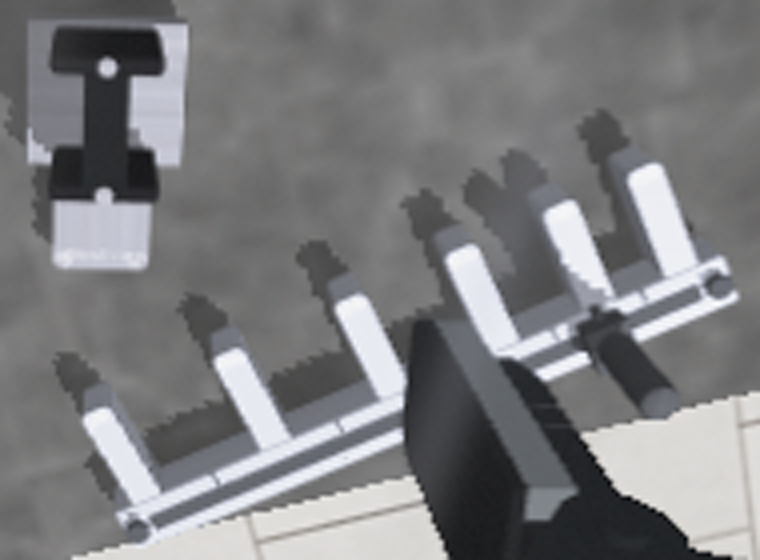

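The crop shows six tooth front edges, from (97, 408) to (645, 165). It also shows the slide's pad corners, its tongue end from (52, 268) to (152, 268), and the grip dots at (107, 68) and (103, 196).

```bash
cat >> h.py <<'E'
def fit(L,W):
    """2D rigid fit local->world: yaw deg, origin, residuals"""
    L=np.float64(L);W=np.float64(W)[:,:2];a=L-L.mean(0);b=W-W.mean(0)
    y=np.arctan2((a[:,0]*b[:,1]-a[:,1]*b[:,0]).sum(),(a*b).sum())
    R=np.array([[np.cos(y),-np.sin(y)],[np.sin(y),np.cos(y)]]);o=W.mean(0)-R@L.mean(0)
    return np.degrees(y),o,R,W-(L@R.T+o)
E
python3 - <<'E'
from h import *
st,w=pickle.load(open("w1.pkl","rb"))
f=lambda P:(np.float64(P)+.5)/4-.5+[228,165]
T=cast(w,f([(645,165),(560,203),(461,247),(351,297),(231,349),(97,408)]),14,st)
G=fit([(0,y) for y in (90,64,33,-3,-44,-90)],T);print("gauge",G[0],G[1],G[3].round(1))
P=cast(w,f([(188,22),(28,20),(180,167),(28,163),(152,268),(52,268)]),8,st)
print("tongue w",np.hypot(*(P[4]-P[5])[:2]),"pad w",np.hypot(*(P[0]-P[1])[:2]),np.hypot(*(P[2]-P[3])[:2]))
S=fit([(-22,23),(-22,-23),(22,23),(22,-23),(56,14.5),(56,-14.5)],P);print("slide",S[0],S[1],S[3].round(1))
D=cast(w,f([(107,68),(103,196)]),38,st);d=(D[1]-D[0])[:2];print("dots",D.mean(0),np.hypot(*d),np.degrees(np.arctan2(d[1],d[0])))
pb=cast(w,f([(601,320)]),23,st)[0];pt=cast(w,f([(660,403)]),52,st)[0]
for q in (pb,pt): print("marker in gauge",G[2].T@(q[:2]-G[1]))
pickle.dump((G,S),open("gs.pkl","wb"))
# grasp pose: tool origin above slide, tool yaw=S+180
print("to slide, cm",shift(st,[*S[1],11]),"turn",S[0]+180-st["tcp_rot"][2])
E
```

```text
gauge 10.913314226380654 [555.97600066 202.94894826] [[-0.  -0.3]
 [ 0.  -0.3]
 [ 0.  -0.4]
 [ 0.4 -0.1]
 [-0.2  0.8]
 [-0.2  0.2]]
tongue w 30.634596737695304 pad w 45.22479000440294 45.00422365946049
slide -17.697724693971274 [475.62106819 146.49697456] [[-0.2 -0.2]
 [ 0.3  0.4]
 [-0.  -0.6]
 [-0.1  0.5]
 [-0.   0.9]
 [ 0.1 -0.9]]
dots [476.08835608 145.93126789  38.        ] 36.0044068059895 -18.139933467772018
marker in gauge [36.17411386 59.91258336]
marker in gauge [46.32958988 60.19328303]
to slide, cm [-1.46433757  0.10246833 15.05508744] turn -1.0647688956707952
```

Emit:
play_rows(
  motion=[
    [[-0.8,0.05,4,0,0,1.3],[-1.5,0.08,8,0,0,1.3],[-1.5,0.08,11,0,0,1.3],[-1.5,0.08,13,0,0,1.3],[-1.5,0.08,14,0,0,1.3]],
  ],
)

```text
time: 2.2
tool_pos: [475.3, 146.3, 20.2]
tcp_rot: [-180.0, -0.1, 162.1]
ft_force: [-0.4, 0.2, -0.0]
finger_gap: 85.2
grip_force: 0.0
```

Emit:
play_rows(
  motion=[
    [[0,0,0.5,0,0,0],[0,0,0.9,0,0,0],[0,0,0.9,0,0,0]],
  ],
)

```text
time: 2.5
tool_pos: [477.1, 145.9, 13.3]
tcp_rot: [180.0, 0.1, 162.1]
ft_force: [0.1, 0.6, -0.2]
finger_gap: 85.7
grip_force: 0.0
```

Emit:
play_rows(
  motion=[
    [[0,0,0,0,0,0],[0,0,0,0,0,0],[0,0,0,0,0,0],[0,0,0,0,0,0],[0,0,0,0,0,0]],
  ],
  jaw=0,
  squeeze=40,
)

```text
time: 3.0
tool_pos: [476.6, 145.5, 12.6]
tcp_rot: [180.0, 0.0, 162.0]
ft_force: [-0.1, -0.4, 0.1]
finger_gap: 12.2
grip_force: 0.3
```

Emit:
play_rows(
  motion=[
    [[0,0,0,0,0,0],[0,0,0,0,0,0],[0,0,0,0,0,0],[0,0,0,0,0,0],[0,0,0,0,0,0]],
  ],
)

```text
time: 3.5
tool_pos: [476.7, 145.6, 12.7]
tcp_rot: [180.0, 0.0, 162.0]
ft_force: [-0.6, 0.3, 4.9]
finger_gap: 11.5
grip_force: 40.3
```

Run:
```python
from h import *
from bench import sensors
G,S=pickle.load(open("gs.pkl","rb"));st=sensors.sense()
t=G[1]+G[2]@[-68,77];print(t,shift(st,[*t,st["tool_pos"][2]]),G[0]+180-st["tcp_rot"][2],st["ft_force"])
```

```text
[474.62787908 265.68237727] [3.90026393e+00 1.13607209e+01 1.12590979e-03] 28.87551390214705 [-0.63177647  0.31114423  4.85600224]
```

Emit:
play_rows(
  motion=[
    [[0.5,1.3,0,0,0,-3],[1.3,3.8,0,0,0,-10],[2.2,6.5,0,0,0,-17],[3.1,9.1,0,0,0,-23],[3.7,10.7,0,0,0,-27]],
  ],
)

```text
time: 4.0
tool_pos: [474.3, 260.4, 12.7]
tcp_rot: [-180.0, 0.0, -170.6]
ft_force: [1.1, -4.4, 6.6]
finger_gap: 11.4
grip_force: 40.7
```

Emit:
play_rows(
  motion=[
    [[0,0.69,0,0,0,-1.9],[0,0.69,0,0,0,-1.9],[0,0.69,0,0,0,-1.9]],
  ],
)

```text
time: 4.3
tool_pos: [473.3, 266.1, 12.7]
tcp_rot: [179.9, 0.0, -169.1]
ft_force: [0.6, 3.7, 4.9]
finger_gap: 11.3
grip_force: 40.5
```

```bash
cat > chk.py <<'E'
from h import *
from bench import sensors
G,S=pickle.load(open("gs.pkl","rb"));st=sensors.sense()
print("t",st["time"],"TCP in gauge",(G[2].T@(st["tool_pos"][:2]-G[1])).round(2),"z",st["tool_pos"][2].round(1),"yaw err",(((st["tcp_rot"][2]-180-G[0])+180)%360-180).round(2),"F gauge",(G[2].T@st["ft_force"][:2]).round(1),st["ft_force"][2].round(1))
E
cat > look.py <<'E'
import sys
from h import *
from bench import sensors,optics
st=sensors.sense(); w=optics.snapshot("wrist"); pickle.dump((st,w),open(sys.argv[1]+".pkl","wb"))
cv2.imwrite(f"pics/{sys.argv[1]}.png",cv2.resize(w["pixels"][120:320,130:400,::-1],None,fx=2.9,fy=2.9,interpolation=cv2.INTER_CUBIC))
E
python3 chk.py; python3 look.py w2
```

```text
t 4.3 TCP in gauge [-69.18  77.7 ] z 12.7 yaw err -0.01 F gauge [1.3 3.5] 4.9
```

View pics/w2.png

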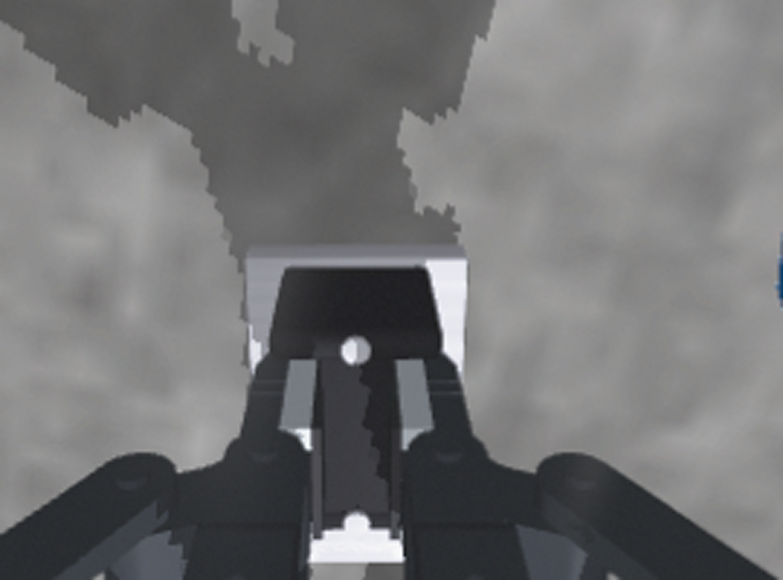

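The slide sits square in the grip: the back pad edge at row 258 is level, from (247, 258) to (467, 258), and the dot is at (355, 350). I'll check the slide's offset in the gauge frame.

Run:
```python
from h import *
G,S=pickle.load(open("gs.pkl","rb"))
st,w=pickle.load(open("w2.pkl","rb"))
f=lambda P:(np.float64(P)+.5)/2.9-.5+[130,120]
for P,z in (([(247,258),(467,258)],8),([(355,350),(355,523)],38)):
    C=(cast(w,f(P),z,st)[:,:2]-G[1])@G[2];print(C.round(1), "mean",C.mean(0).round(1),"diff",(C[1]-C[0]).round(2))
```

```text
[[-92.5  55.1]
 [-92.5  99.9]] mean [-92.5  77.5] diff [-0.05 44.85]
[[-88.3  77.1]
 [-52.1  77.1]] mean [-70.2  77.1] diff [3.623e+01 2.000e-02]
```

Emit:
play_rows(
  motion=[
    [[-0.5,-0.03,0,0,0,0],[-1.0,-0.03,0,0,0,0],[-1.3,-0.03,0,0,0,0],[-1.4,-0.03,0,0,0,0],[-1.5,-0.03,0,0,0,0]],
  ],
)

```text
time: 4.85
tool_pos: [486.5, 267.0, 12.7]
tcp_rot: [-180.0, -0.2, -169.1]
ft_force: [-11.1, -1.8, 15.9]
finger_gap: 11.8
grip_force: 42.2
```

Emit:
play_rows(
  motion=[
    [[-0.05,0,0,0,0,0],[-0.05,0,0,0,0,0]],
  ],
)

```text
time: 5.05
tool_pos: [487.1, 267.1, 12.7]
tcp_rot: [-180.0, -0.2, -169.1]
ft_force: [-9.3, -1.7, 15.9]
finger_gap: 11.3
grip_force: 42.0
```

```bash
python3 chk.py
```

```text
t 5.05 TCP in gauge [-55.46  76.03] z 12.7 yaw err -0.06 F gauge [-9.5  0.1] 15.9
```

Emit:
play_rows(
  motion=[
    [[0.5,0,0,0,0,0],[1.0,0,0,0,0,0],[1.0,-1.4,0,0,0,0],[1.0,-2.7,0,0,0,0],[1.0,-2.7,0,0,0,0]],
  ],
)

```text
time: 5.55
tool_pos: [483.9, 238.1, 12.7]
tcp_rot: [-180.0, -0.0, -169.1]
ft_force: [0.1, -4.2, 7.4]
finger_gap: 10.9
grip_force: 41.0
```

```bash
python3 chk.py
```

```text
t 5.55 TCP in gauge [-64.15  48.22] z 12.7 yaw err -0.05 F gauge [-0.7 -4.2] 7.4
```

Emit:
play_rows(
  motion=[
    [[-0.4,0.07,0,0,0,0],[-0.8,0.07,0,0,0,0],[-0.9,0.07,0,0,0,0],[-1.0,0.07,0,0,0,0],[-1.05,0.07,0,0,0,0]],
  ],
)

```text
time: 6.05
tool_pos: [491.9, 241.4, 12.7]
tcp_rot: [-180.0, -0.3, -169.1]
ft_force: [-12.1, -4.3, 18.9]
finger_gap: 11.2
grip_force: 42.4
```

Emit:
play_rows(
  motion=[
    [[0,0,0,0,0,0],[0,0,0,0,0,0]],
  ],
)

```text
time: 6.25
tool_pos: [492.0, 241.4, 12.7]
tcp_rot: [-180.0, -0.2, -169.1]
ft_force: [-10.5, -3.8, 17.0]
finger_gap: 11.4
grip_force: 42.4
```

```bash
python3 chk.py
```

```text
t 6.25 TCP in gauge [-55.54  49.87] z 12.7 yaw err -0.01 F gauge [-11.   -1.7] 17.0
```

Emit:
play_rows(
  motion=[
    [[0.5,0,0,0,0,0],[1.0,0,0,0,0,0],[1.0,-1.7,0,0,0,0],[1.0,-3.4,0,0,0,0],[1.0,-3.4,0,0,0,0]],
  ],
)

```text
time: 6.75
tool_pos: [490.5, 205.4, 12.7]
tcp_rot: [-180.0, -0.0, -169.1]
ft_force: [-0.1, -5.3, 9.4]
finger_gap: 11.1
grip_force: 41.1
```

```bash
python3 chk.py
```

```text
t 6.75 TCP in gauge [-63.81  14.78] z 12.7 yaw err -0.04 F gauge [-1.1 -5.2] 9.4
```

Emit:
play_rows(
  motion=[
    [[-0.4,0.03,0,0,0,0],[-0.7,0.03,0,0,0,0],[-0.85,0.03,0,0,0,0],[-0.95,0.03,0,0,0,0],[-1.0,0.03,0,0,0,0]],
  ],
)

```text
time: 7.25
tool_pos: [498.0, 208.5, 12.7]
tcp_rot: [-180.0, -0.3, -169.1]
ft_force: [-14.1, -4.2, 20.7]
finger_gap: 11.0
grip_force: 42.7
```

Emit:
play_rows(
  motion=[
    [[0,0,0,0,0,0],[0,0,0,0,0,0]],
  ],
)

```text
time: 7.45
tool_pos: [498.0, 208.5, 12.7]
tcp_rot: [-180.0, -0.3, -169.1]
ft_force: [-12.2, -3.6, 20.0]
finger_gap: 11.4
grip_force: 42.6
```

```bash
python3 chk.py
```

```text
t 7.45 TCP in gauge [-55.86  16.39] z 12.7 yaw err 0.01 F gauge [-12.6  -1.3] 20.0
```

Emit:
play_rows(
  motion=[
    [[0.5,0,0,0,0,0],[1.0,0,0,0,0,0],[1.0,-2.0,0,0,0,0],[1.0,-3.9,0,0,0,0],[1.0,-3.95,0,0,0,0]],
  ],
)

```text
time: 7.95
tool_pos: [497.9, 167.1, 12.7]
tcp_rot: [-180.0, -0.0, -169.1]
ft_force: [-0.2, -3.1, 8.3]
finger_gap: 11.2
grip_force: 41.0
```

Emit:
play_rows(
  motion=[
    [[-0.3,0,0,0,0,0],[-0.6,0,0,0,0,0],[-0.8,0,0,0,0,0],[-0.9,0,0,0,0,0],[-1.0,0,0,0,0,0]],
  ],
)

```text
time: 8.45
tool_pos: [505.1, 169.8, 12.7]
tcp_rot: [-180.0, -0.3, -169.1]
ft_force: [-14.8, -3.5, 23.3]
finger_gap: 11.6
grip_force: 43.0
```

```bash
python3 chk.py
```

```text
t 8.45 TCP in gauge [-56.19 -22.93] z 12.7 yaw err 0.02 F gauge [-15.2  -0.6] 23.3
```

```bash
python3 - <<'E'
from h import *
st,w=pickle.load(open("w1.pkl","rb"))
g=cv2.cvtColor(w["pixels"],cv2.COLOR_RGB2GRAY).astype(int)
for r_ in (169,170,220,224,228,230): print(r_,list(g[r_,232:278]))
E
python3 look.py w3
```

```text
169 [np.int64(92), np.int64(94), np.int64(94), np.int64(99), np.int64(98), np.int64(97), np.int64(96), np.int64(96), np.int64(96), np.int64(96), np.int64(94), np.int64(95), np.int64(95), np.int64(94), np.int64(94), np.int64(93), np.int64(94), np.int64(93), np.int64(93), np.int64(93), np.int64(94), np.int64(94), np.int64(94), np.int64(93), np.int64(93), np.int64(92), np.int64(93), np.int64(92), np.int64(93), np.int64(91), np.int64(91), np.int64(92), np.int64(91), np.int64(90), np.int64(91), np.int64(90), np.int64(91), np.int64(91), np.int64(91), np.int64(92), np.int64(103), np.int64(109), np.int64(115), np.int64(124), np.int64(126), np.int64(124)]
170 [np.int64(92), np.int64(94), np.int64(97), np.int64(118), np.int64(118), np.int64(119), np.int64(119), np.int64(119), np.int64(118), np.int64(119), np.int64(120), np.int64(120), np.int64(120), np.int64(120), np.int64(120), np.int64(119), np.int64(119), np.int64(119), np.int64(118), np.int64(117), np.int64(117), np.int64(116), np.int64(115), np.int64(114), np.int64(115), np.int64(113), np.int64(112), np.int64(110), np.int64(110), np.int64
[... 2318 characters left out ...]
108)]
230 [np.int64(112), np.int64(109), np.int64(110), np.int64(111), np.int64(116), np.int64(120), np.int64(124), np.int64(124), np.int64(131), np.int64(172), np.int64(204), np.int64(209), np.int64(218), np.int64(222), np.int64(201), np.int64(199), np.int64(201), np.int64(201), np.int64(199), np.int64(201), np.int64(202), np.int64(201), np.int64(200), np.int64(198), np.int64(200), np.int64(198), np.int64(200), np.int64(206), np.int64(217), np.int64(219), np.int64(217), np.int64(201), np.int64(194), np.int64(123), np.int64(111), np.int64(112), np.int64(111), np.int64(111), np.int64(112), np.int64(112), np.int64(112), np.int64(113), np.int64(111), np.int64(109), np.int64(108), np.int64(107)]
```

View pics/w3.png

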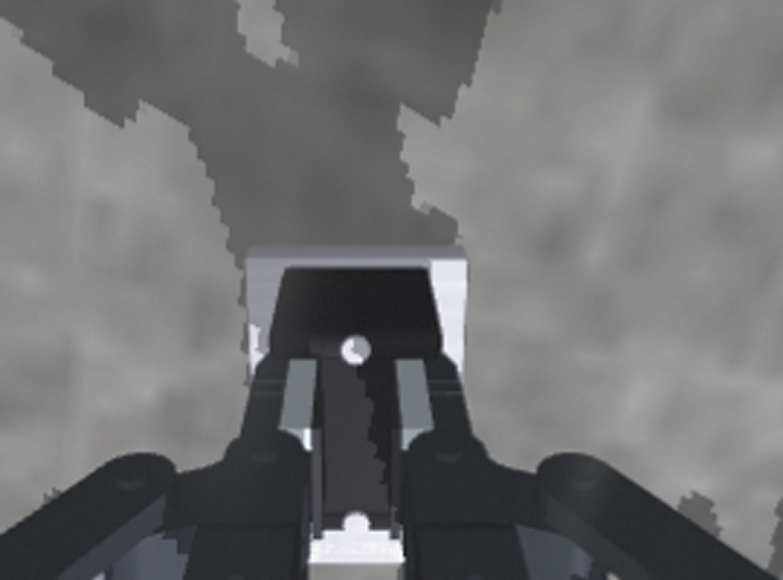

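The picture shows no slip: the dot is still at (355, 350) and the pad edges match the last view. The tongue measures about 24.2 px, or 29.5 mm, so this is slide_b. It is probably off sideways by about a millimetre, so I'll ease it sideways under light pressure.

Emit:
play_rows(
  motion=[
    [[0.05,0.05,0,0,0,0],[0.05,0.1,0,0,0,0],[0.05,0.1,0,0,0,0]],
  ],
)

```text
time: 8.8
tool_pos: [505.4, 169.9, 12.7]
tcp_rot: [-179.9, -0.2, -169.1]
ft_force: [-8.8, -7.6, 18.8]
finger_gap: 11.4
grip_force: 42.5
```

```bash
python3 chk.py
```

```text
t 8.8 TCP in gauge [-55.92 -22.87] z 12.7 yaw err 0.01 F gauge [-10.1  -5.8] 18.8
```

Emit:
play_rows(
  motion=[
    [[0,0.05,0,0,0,0],[0,0.1,0,0,0,0],[0,0.1,0,0,0,0]],
  ],
)

```text
time: 9.1
tool_pos: [505.9, 170.8, 12.7]
tcp_rot: [-179.9, -0.1, -169.1]
ft_force: [-5.5, -8.4, 15.1]
finger_gap: 11.3
grip_force: 41.9
```

```bash
python3 chk.py
```

```text
t 9.1 TCP in gauge [-55.25 -22.12] z 12.7 yaw err -0.0 F gauge [-7.  -7.2] 15.1
```

Emit:
play_rows(
  motion=[
    [[0,0.05,0,0,0,0],[0,0.1,0,0,0,0],[-0.1,0.1,0,0,0,0],[-0.1,0.1,0,0,0,0]],
  ],
)

```text
time: 9.5
tool_pos: [506.3, 172.0, 12.7]
tcp_rot: [-179.9, -0.2, -169.1]
ft_force: [-8.1, -8.4, 16.9]
finger_gap: 11.3
grip_force: 42.1
```

```bash
python3 chk.py
```

```text
t 9.5 TCP in gauge [-54.63 -21.02] z 12.7 yaw err -0.0 F gauge [-9.5 -6.7] 16.9
```

Emit:
play_rows(
  motion=[
    [[0,0.05,0,0,0,0],[0,0.1,0,0,0,0],[-0.1,0.1,0,0,0,0],[-0.1,0.1,0,0,0,0]],
  ],
)

```text
time: 9.9
tool_pos: [506.9, 173.1, 12.7]
tcp_rot: [-179.9, -0.2, -169.1]
ft_force: [-6.8, -9.1, 17.0]
finger_gap: 11.0
grip_force: 42.3
```

```bash
python3 chk.py
```

```text
t 9.9 TCP in gauge [-53.79 -19.99] z 12.7 yaw err 0.0 F gauge [-8.4 -7.6] 17.0
```

Emit:
play_rows(
  motion=[
    [[0,0.05,0,0,0,0],[0,0.1,0,0,0,0],[-0.1,0.1,0,0,0,0],[-0.1,0.1,0,0,0,0]],
  ],
)

```text
time: 10.3
tool_pos: [507.0, 173.4, 12.7]
tcp_rot: [-179.8, -0.3, -169.1]
ft_force: [-13.6, -14.1, 23.4]
finger_gap: 11.0
grip_force: 43.1
```

```bash
python3 chk.py; python3 -c "
from h import *
from bench import optics
for n in('side','top'):
    s=optics.snapshot(n);pickle.dump(s,open(n+'2.pkl','wb'))
    a,b=((205,285),(180,330)) if n=='side' else ((145,235),(150,250))
    im=s['pixels'][a[0]:a[1],b[0]:b[1],::-1]
    cv2.imwrite('pics/'+n+'2.png',cv2.resize(im,None,fx=5,fy=5,interpolation=cv2.INTER_CUBIC))
"
```

```text
t 10.3 TCP in gauge [-53.68 -19.77] z 12.7 yaw err -0.01 F gauge [-16.1 -11.3] 23.4
```

View pics/side2.png

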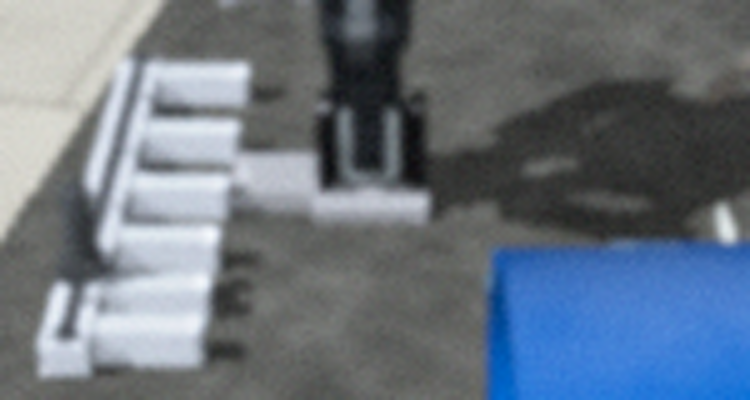

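The side view shows the tongue nose at about crop (238, 180) in the mouth between tooth 4 (front near row 195) and tooth 5 (row 140). I'll cast those edges to find the side offset.

Run:
```python
from h import *
G,S=pickle.load(open("gs.pkl","rb"))
s=pickle.load(open("side2.pkl","rb"))
f=lambda P:(np.float64(P)+.5)/5-.5+[180,205]
# predicted crop pixels of key points (gauge frame measured) for comparison
def pr(p): 
    X=np.r_[G[1]+G[2]@np.float64(p[:2]),p[2]]; return ((proj(s,X)[0]-[180,205]+.5)*5-.5).round()
for y in (95,69,38,2,-8,-39,-49,-85,-95): print(y,pr((0,y,14)),pr((0,y,0)))
for nm,P,z in (("tongue bottom edge",[(275,210),(300,212)],0),("pad bottom edge",[(330,223),(425,222)],0),("T1 nb",[(203,365)],0),("T4 near bot front",[(232,218)],0)):
    C=(cast(s,f(P),z)[:,:2]-G[1])@G[2]; print(nm,C.round(1))
```

```text
95 [203. 338.] [206. 371.]
69 [211. 294.] [213. 326.]
38 [219. 245.] [221. 276.]
2 [228. 192.] [230. 223.]
-8 [231. 178.] [232. 209.]
-39 [238. 137.] [239. 167.]
-49 [240. 124.] [242. 154.]
-85 [248.  80.] [249. 109.]
-95 [250.  69.] [251.  97.]
tongue bottom edge [[-16.8  -7.3]
 [-26.7  -6. ]]
pad bottom edge [[-38.8   1.5]
 [-75.6   0.4]]
T1 nb [[ 1.2 91.9]]
T4 near bot front [[-0.4 -1.4]]
```

View pics/top2.png

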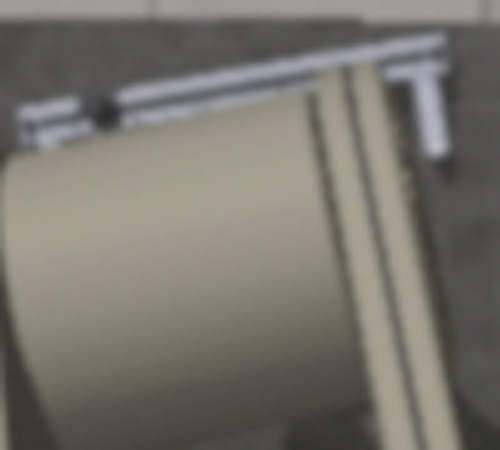

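The top view is blocked by the arm (forearm over the slots). In the side view, the same-bias edges (T1 and T4 both read about 3 mm low) put the tongue centre near gauge y −18.5, which is too far to +y. So slot 4's middle lies the other way. I'll back off, grip harder, and offer again about 5 mm towards −y.

Emit:
play_rows(
  motion=[
    [[0.3,0,0,0,0,0],[0.8,0,0,0,0,0],[0.8,-0.25,0,0,0,0],[0.8,-0.5,0,0,0,0],[0.8,-0.5,0,0,0,0]],
  ],
  squeeze=80,
)

```text
time: 10.9
tool_pos: [502.0, 170.1, 12.8]
tcp_rot: [179.9, 0.0, -169.1]
ft_force: [-1.8, 3.0, 9.2]
finger_gap: 11.4
grip_force: 79.3
```

```bash
python3 chk.py
cat > dot.py <<'E'
# grip dot (z=38) and pad back edge (z=8) relative to TCP/gauge, by brightness
from h import *
from bench import sensors,optics
G,S=pickle.load(open("gs.pkl","rb"))
st=sensors.sense();w=optics.snapshot("wrist")
g=cv2.cvtColor(w["pixels"],cv2.COLOR_RGB2GRAY)
m=(g>120).astype(np.uint8);box=np.zeros_like(m);box[225:250,240:266]=1
n,l,q,c=cv2.connectedComponentsWithStats(m*box)
for i in range(1,n):
    if 8<q[i,4]<150:
        p=(cast(w,[c[i]],38,st)[0,:2]-G[1])@G[2];print("dot px",c[i].round(1),q[i,4],"slide origin gauge",(p+[18,0]).round(2))
def edge(v): # right and left ends of the pad's bright span
    d=np.diff(v.astype(int));return d
row=g[211];print("pad row",list(map(int,row[205:225])),list(map(int,row[282:300])))
E
python3 dot.py
python3 - <<'E'
from h import *
st,w=pickle.load(open("w3.pkl","rb"));g=cv2.cvtColor(w["pixels"],cv2.COLOR_RGB2GRAY);row=g[211]
print("w3 row",list(map(int,row[205:225])),list(map(int,row[282:300])))
m=(g>120).astype(np.uint8);box=np.zeros_like(m);box[225:250,240:266]=1
n,l,q,c=cv2.connectedComponentsWithStats(m*box);print(q[1:,4],c[1:].round(1))
E
```

```text
t 10.9 TCP in gauge [-59.25 -22.01] z 12.8 yaw err 0.02 F gauge [-1.2  3.3] 9.2
dot px [252.2 240.6] 72 slide origin gauge [-60.21 -22.55]
pad row [135, 136, 135, 135, 134, 134, 134, 134, 132, 117, 142, 144, 144, 145, 144, 144, 144, 144, 145, 145] [229, 228, 228, 229, 229, 228, 228, 228, 215, 129, 144, 145, 146, 146, 145, 143, 143, 142]
w3 row [139, 139, 138, 139, 137, 133, 101, 101, 103, 117, 142, 144, 145, 144, 144, 145, 144, 144, 145, 145] [228, 228, 228, 228, 228, 228, 228, 227, 215, 129, 141, 142, 143, 142, 143, 141, 141, 140]
[74] [[252.  240.5]]
```

The grip has not slipped: the dot is at (252.2, 240.6), as before. The high Fz while pushing suggests part of the resistance is bench friction. I'll ease the downward load and re-test.

Emit:
play_rows(
  motion=[
    [[0.5,0,-0.03,0,0,0],[1.0,0,-0.06,0,0,0],[1.0,0,-0.06,0,0,0]],
  ],
)

```text
time: 11.25
tool_pos: [491.4, 167.4, 12.8]
tcp_rot: [-180.0, -0.1, -169.1]
ft_force: [-0.4, 0.0, 6.5]
finger_gap: 10.6
grip_force: 78.9
```

```bash
python3 chk.py
```

```text
t 11.25 TCP in gauge [-70.17 -22.72] z 12.8 yaw err 0.03 F gauge [-0.4  0.1] 6.5
```

Emit:
play_rows(
  motion=[
    [[-0.3,0,0,0,0,0],[-0.6,0,0,0,0,0],[-0.6,0,0,0,0,0],[-0.6,0,0,0,0,0]],
  ],
)

```text
time: 11.65
tool_pos: [496.4, 168.4, 12.8]
tcp_rot: [-180.0, -0.2, -169.1]
ft_force: [-7.8, -0.9, 12.6]
finger_gap: 10.3
grip_force: 80.2
```

```bash
python3 chk.py
```

```text
t 11.65 TCP in gauge [-65.06 -22.69] z 12.8 yaw err 0.03 F gauge [-7.8  0.6] 12.6
```

All the earlier "contacts" had F/Fz ≈ 0.63, and free space now gives the same ratio. They were bench drag, not contact with the teeth. I'll unload the slide vertically and redo the sequence from slot 1.

Emit:
play_rows(
  motion=[
    [[0.2,0,-0.05,0,0,0],[0.4,0,-0.1,0,0,0],[0.4,0,-0.12,0,0,0]],
  ],
)

```text
time: 11.95
tool_pos: [492.8, 167.6, 13.1]
tcp_rot: [-180.0, -0.2, -169.1]
ft_force: [0.1, 0.6, -1.4]
finger_gap: 10.8
grip_force: 78.0
```

```bash
python3 chk.py
```

```text
t 11.95 TCP in gauge [-68.7  -22.74] z 13.1 yaw err 0.02 F gauge [0.2 0.6] -1.4
```

Emit:
play_rows(
  motion=[
    [[0.2,0,0,0,0,0],[0.2,1.0,0,0,0,0],[0.2,3,0,0,0,0],[0.2,5,0,0,0,0],[0.2,7,0,0,0,0]],
  ],
)

```text
time: 12.45
tool_pos: [478.8, 237.5, 14.1]
tcp_rot: [180.0, -0.0, -169.1]
ft_force: [-0.8, 0.1, -1.9]
finger_gap: 10.6
grip_force: 78.0
```

```bash
python3 chk.py
```

```text
t 12.45 TCP in gauge [-69.24  48.57] z 14.1 yaw err 0.0 F gauge [-0.7  0.3] -1.9
```

Emit:
play_rows(
  motion=[
    [[0,1.4,0.06,0,0,0],[0,2.4,0.11,0,0,0],[0,2.88,0.12,0,0,0],[0,2.88,0.12,0,0,0],[0,2.88,0.12,0,0,0]],
  ],
)

```text
time: 12.95
tool_pos: [473.9, 264.2, 12.9]
tcp_rot: [-180.0, -0.0, -169.1]
ft_force: [-0.3, -0.4, -0.5]
finger_gap: 10.5
grip_force: 78.1
```

```bash
python3 chk.py; python3 dot.py
```

```text
t 12.95 TCP in gauge [-69.03  75.7 ] z 12.9 yaw err 0.02 F gauge [-0.4 -0.3] -0.5
dot px [252.1 240.4] 71 slide origin gauge [-70.    75.17]
pad row [139, 138, 138, 138, 137, 135, 131, 101, 102, 119, 146, 148, 147, 147, 149, 148, 148, 148, 149, 148] [231, 231, 231, 231, 231, 231, 231, 231, 217, 130, 140, 141, 141, 140, 141, 142, 143, 143]
```

Emit:
play_rows(
  motion=[
    [[-0.4,0.17,0,0,0,0],[-0.8,0.17,0,0,0,0],[-1.1,0.17,0,0,0,0],[-1.25,0.17,0,0,0,0],[-1.25,0.17,0,0,0,0]],
  ],
)

```text
time: 13.5
tool_pos: [486.1, 268.6, 13.0]
tcp_rot: [-180.0, 0.0, -169.1]
ft_force: [-0.5, -0.3, -0.5]
finger_gap: 10.9
grip_force: 78.1
```

```bash
python3 chk.py
```

```text
t 13.5 TCP in gauge [-56.14  77.72] z 13.0 yaw err 0.01 F gauge [-0.6 -0.2] -0.5
```

Emit:
play_rows(
  motion=[
    [[-0.1,0,0,0,0,0],[-0.2,0,0,0,0,0],[-0.3,0,0,0,0,0],[-0.3,0,0,0,0,0]],
  ],
)

```text
time: 13.9
tool_pos: [488.1, 269.1, 12.9]
tcp_rot: [-180.0, -0.1, -169.1]
ft_force: [-4.1, -1.7, 1.4]
finger_gap: 10.5
grip_force: 78.4
```

```bash
python3 chk.py
```

```text
t 13.9 TCP in gauge [-54.08  77.83] z 12.9 yaw err 0.03 F gauge [-4.4 -0.9] 1.4
```

Emit:
play_rows(
  motion=[
    [[-0.1,0,0,0,0,0],[-0.1,0,0,0,0,0],[-0.1,0,0,0,0,0]],
  ],
)

```text
time: 14.2
tool_pos: [488.2, 269.1, 12.9]
tcp_rot: [-180.0, -0.2, -169.0]
ft_force: [-9.7, -1.9, 6.5]
finger_gap: 10.5
grip_force: 79.4
```

```bash
python3 chk.py
```

```text
t 14.2 TCP in gauge [-54.04  77.83] z 12.9 yaw err 0.04 F gauge [-9.9 -0. ] 6.5
```

Emit:
play_rows(
  motion=[
    [[0.5,0,0,0,0,0],[1.1,0,0,0,0,0],[1.1,-1.4,0,0,0,0],[1.1,-2.85,0,0,0,0],[1.1,-2.85,0,0,0,0]],
  ],
)

```text
time: 14.7
tool_pos: [484.9, 237.2, 13.0]
tcp_rot: [-180.0, 0.0, -169.1]
ft_force: [0.6, 0.7, -1.4]
finger_gap: 10.8
grip_force: 78.1
```

Emit:
play_rows(
  motion=[
    [[0,0,0,0,0,0],[0,0,0,0,0,0]],
  ],
)

```text
time: 14.9
tool_pos: [484.6, 239.2, 13.2]
tcp_rot: [180.0, 0.0, -169.1]
ft_force: [-0.3, -0.3, -1.5]
finger_gap: 10.7
grip_force: 78.1
```

```bash
python3 chk.py
```

```text
t 14.9 TCP in gauge [-63.19  49.11] z 13.2 yaw err -0.02 F gauge [-0.4 -0.3] -1.5
```

Emit:
play_rows(
  motion=[
    [[-0.3,0,0.03,0,0,0],[-0.6,0,0.03,0,0,0],[-0.9,0,0.03,0,0,0],[-1.1,0,0.03,0,0,0],[-1.15,0,0.03,0,0,0]],
  ],
)

```text
time: 15.4
tool_pos: [493.6, 241.4, 12.8]
tcp_rot: [-180.0, -0.3, -169.0]
ft_force: [-16.7, -4.5, 16.7]
finger_gap: 10.8
grip_force: 80.6
```

Emit:
play_rows(
  motion=[
    [[0,0,0,0,0,0],[0,0,0,0,0,0],[0,0,0,0,0,0]],
  ],
)

```text
time: 15.7
tool_pos: [493.5, 241.4, 12.8]
tcp_rot: [-180.0, -0.3, -169.0]
ft_force: [-13.7, -3.2, 12.9]
finger_gap: 10.3
grip_force: 80.5
```

```bash
python3 chk.py
```

```text
t 15.7 TCP in gauge [-54.02  49.57] z 12.8 yaw err 0.06 F gauge [-14.   -0.5] 12.9
```

Emit:
play_rows(
  motion=[
    [[0.5,0,0,0,0,0],[1.2,0,-0.02,0,0,0],[1.2,-1.7,-0.03,0,0,0],[1.2,-3.42,-0.03,0,0,0],[1.2,-3.42,-0.03,0,0,0]],
  ],
)

```text
time: 16.2
tool_pos: [490.4, 204.4, 12.9]
tcp_rot: [-180.0, 0.0, -169.1]
ft_force: [-0.9, 1.0, -2.2]
finger_gap: 10.6
grip_force: 78.2
```

Emit:
play_rows(
  motion=[
    [[0,0,0,0,0,0],[0,0,0,0,0,0]],
  ],
)

```text
time: 16.4
tool_pos: [490.2, 206.2, 13.0]
tcp_rot: [180.0, 0.0, -169.1]
ft_force: [0.5, 0.1, -1.9]
finger_gap: 10.2
grip_force: 78.2
```

```bash
python3 chk.py
```

```text
t 16.4 TCP in gauge [-64.02  15.62] z 13.0 yaw err 0.03 F gauge [ 0.5 -0. ] -1.9
```

Emit:
play_rows(
  motion=[
    [[-0.3,0,0.02,0,0,0],[-0.6,0,0.02,0,0,0],[-0.9,0,0.02,0,0,0],[-1.1,0,0.02,0,0,0],[-1.15,0,0.02,0,0,0]],
  ],
)

```text
time: 16.9
tool_pos: [500.8, 207.9, 12.9]
tcp_rot: [180.0, -0.1, -169.0]
ft_force: [-9.3, -1.2, 8.2]
finger_gap: 10.7
grip_force: 79.5
```

Emit:
play_rows(
  motion=[
    [[0,0,0,0,0,0],[0,0,0,0,0,0],[0,0,0,0,0,0]],
  ],
)

```text
time: 17.2
tool_pos: [500.8, 207.9, 12.8]
tcp_rot: [180.0, -0.1, -169.0]
ft_force: [-7.3, -1.5, 4.8]
finger_gap: 10.6
grip_force: 79.4
```

```bash
python3 chk.py
```

```text
t 17.2 TCP in gauge [-53.26  15.35] z 12.8 yaw err 0.04 F gauge [-7.5 -0.1] 4.8
```

Emit:
play_rows(
  motion=[
    [[0.5,0,0,0,0,0],[1.2,0,-0.02,0,0,0],[1.2,-1.9,-0.02,0,0,0],[1.2,-3.84,-0.02,0,0,0],[1.2,-3.84,-0.02,0,0,0]],
  ],
)

```text
time: 17.7
tool_pos: [497.0, 166.2, 12.9]
tcp_rot: [-180.0, -0.0, -169.1]
ft_force: [-0.3, 0.7, -0.9]
finger_gap: 10.1
grip_force: 78.3
```

Emit:
play_rows(
  motion=[
    [[0,0,0,0,0,0],[0,0,0,0,0,0]],
  ],
)

```text
time: 17.9
tool_pos: [496.9, 168.4, 13.0]
tcp_rot: [180.0, 0.0, -169.1]
ft_force: [0.8, 0.3, -0.8]
finger_gap: 10.2
grip_force: 78.3
```

```bash
python3 chk.py
```

```text
t 17.9 TCP in gauge [-64.57 -22.75] z 13.0 yaw err 0.03 F gauge [0.9 0.1] -0.8
```

Emit:
play_rows(
  motion=[
    [[-0.3,-0.02,0,0,0,0],[-0.6,-0.02,0,0,0,0],[-0.9,-0.02,0,0,0,0],[-1.2,-0.02,0,0,0,0],[-1.4,-0.02,0,0,0,0]],
  ],
)

```text
time: 18.4
tool_pos: [511.3, 170.5, 13.1]
tcp_rot: [-180.0, 0.0, -169.1]
ft_force: [-0.5, 0.1, -1.5]
finger_gap: 10.6
grip_force: 78.3
```

```bash
python3 chk.py
```

```text
t 18.4 TCP in gauge [-50.04 -23.38] z 13.1 yaw err 0.03 F gauge [-0.5  0.2] -1.5
```

Emit:
play_rows(
  motion=[
    [[-0.2,0,0,0,0,0],[-0.2,0,0,0,0,0]],
  ],
)

```text
time: 18.6
tool_pos: [513.2, 170.8, 13.1]
tcp_rot: [180.0, 0.0, -169.1]
ft_force: [-0.4, 0.6, -0.8]
finger_gap: 10.7
grip_force: 78.3
```

```bash
python3 chk.py
```

```text
t 18.6 TCP in gauge [-48.13 -23.49] z 13.1 yaw err 0.02 F gauge [-0.3  0.6] -0.8
```

Slot 4 takes the tongue freely. Now I'll push it home, with shoulders expected at TCP about −20.

Emit:
play_rows(
  motion=[
    [[-0.6,0,0.0,0,0,0],[-1.2,0,0,0,0,0],[-1.8,0,0,0,0,0],[-2.3,0,0,0,0,0],[-2.6,0,0,0,0,0]],
  ],
)

```text
time: 19.1
tool_pos: [539.0, 175.8, 13.0]
tcp_rot: [-180.0, 0.0, -169.1]
ft_force: [0.8, -1.8, -1.1]
finger_gap: 10.4
grip_force: 78.4
```

```bash
python3 chk.py
```

```text
t 19.1 TCP in gauge [-21.79 -23.5 ] z 13.0 yaw err 0.02 F gauge [ 0.4 -1.9] -1.1
```

Emit:
play_rows(
  motion=[
    [[-0.15,0,0.02,0,0,0],[-0.3,0,0.02,0,0,0],[-0.4,0,0.02,0,0,0],[-0.4,0,0.02,0,0,0]],
  ],
)

```text
time: 19.5
tool_pos: [540.4, 176.1, 12.8]
tcp_rot: [-180.0, -0.2, -169.1]
ft_force: [-11.9, -3.4, 11.2]
finger_gap: 10.8
grip_force: 80.2
```

```bash
python3 chk.py
```

```text
t 19.5 TCP in gauge [-20.35 -23.44] z 12.8 yaw err 0.03 F gauge [-12.3  -1.1] 11.2
```

Emit:
play_rows(
  motion=[
    [[-0.1,0,-0.03,0,0,0],[-0.2,0,-0.05,0,0,0],[-0.2,0,-0.05,0,0,0]],
  ],
)

```text
time: 19.8
tool_pos: [540.5, 176.1, 12.9]
tcp_rot: [-180.0, -0.5, -169.1]
ft_force: [-20.9, -6.5, 16.7]
finger_gap: 10.6
grip_force: 81.0
```

```bash
python3 chk.py;python3 dot.py|head -1
```

```text
t 19.8 TCP in gauge [-20.29 -23.45] z 12.9 yaw err 0.03 F gauge [-21.8  -2.4] 16.7
dot px [252.2 240.2] 71 slide origin gauge [-21.14 -23.98]
```

The slide is home: 22 N of push with no further motion. Next I'll relax, release, rise, and go over the marker.

Emit:
play_rows(
  motion=[
    [[0.2,0,0,0,0,0],[0.35,0,-0.05,0,0,0],[0.35,0,-0.05,0,0,0]],
  ],
)

```text
time: 20.15
tool_pos: [540.4, 176.0, 13.7]
tcp_rot: [-180.0, -0.0, -169.1]
ft_force: [-1.6, -1.3, -0.8]
finger_gap: 10.7
grip_force: 78.4
```

```bash
python3 chk.py
```

```text
t 20.15 TCP in gauge [-20.35 -23.47] z 13.7 yaw err 0.03 F gauge [-1.8 -1. ] -0.8
```

Emit:
play_rows(
  motion=[
    [[0,0,0,0,0,0],[0,0,0,0,0,0],[0,0,0,0,0,0],[0,0,0,0,0,0],[0,0,0,0,0,0]],
  ],
  jaw=0.7,
  squeeze=20,
)

```text
time: 20.65
tool_pos: [541.0, 176.2, 14.0]
tcp_rot: [180.0, 0.0, -169.1]
ft_force: [0.2, 0.3, -0.5]
finger_gap: 59.7
grip_force: 0.0
```

Emit:
play_rows(
  motion=[
    [[0,0,-2,0,0,0],[0,0,-5,0,0,0],[0,0,-8,0,0,0],[0,0,-9,0,0,0],[0,0,-9,0,0,0]],
  ],
)

```text
time: 21.15
tool_pos: [542.4, 176.5, 105.9]
tcp_rot: [180.0, 0.2, -169.1]
ft_force: [0.3, 0.3, 0.1]
finger_gap: 59.8
grip_force: 0.0
```

```bash
python3 chk.py; python3 look.py w4
python3 - <<'E'
from h import *
st,w=pickle.load(open("w4.pkl","rb"))
cv2.imwrite("pics/w4f.png",cv2.resize(w["pixels"][100:340,130:450,::-1],None,fx=2.5,fy=2.5,interpolation=cv2.INTER_CUBIC))
E
```

```text
t 21.15 TCP in gauge [-18.3  -23.39] z 105.9 yaw err 0.03 F gauge [0.4 0.2] 0.1
```

View pics/w4f.png

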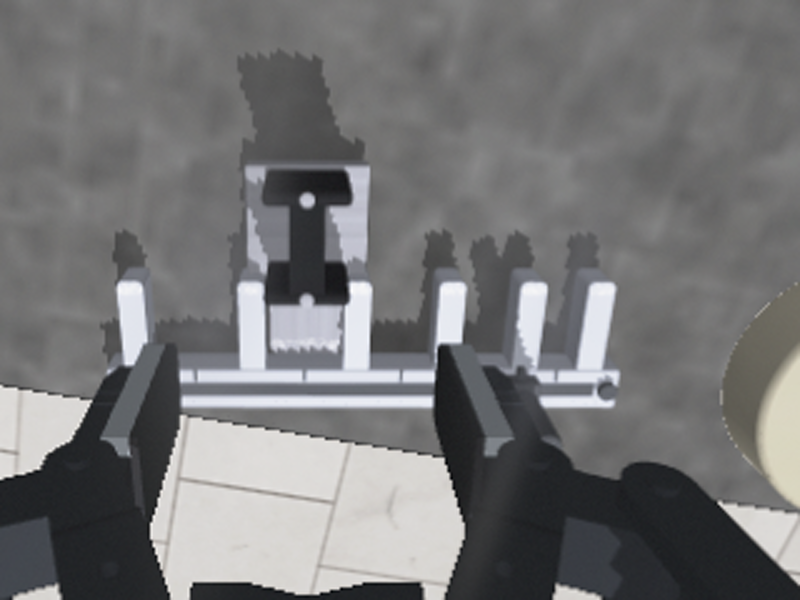

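The picture shows the slide seated in slot 4, the third slot mouth from the left at (305, 330), with the pad against the teeth. The marker base is near (525, 375), at gauge y about 60. Next, straddle the marker post.

Emit:
play_rows(
  motion=[
    [[-1.5,2,0,0,0,0],[-3.2,4.2,0,0,0,0],[-4.9,6.4,0,0,0,0],[-6.1,7.8,0,0,0,0],[-6.5,8.3,0,0,0,0]],
  ],
)

```text
time: 21.7
tool_pos: [588.0, 271.0, 101.1]
tcp_rot: [-180.0, -0.2, -169.0]
ft_force: [-0.3, 0.2, -0.1]
finger_gap: 59.9
grip_force: 0.0
```

Emit:
play_rows(
  motion=[
    [[0,0,0,0,0,0],[0,0,2,0,0,0],[0,0,4,0,0,0],[0,0,6,0,0,0],[0,0,7.2,0,0,0]],
  ],
)

```text
time: 22.2
tool_pos: [587.0, 268.3, 29.1]
tcp_rot: [-179.9, -0.2, -169.1]
ft_force: [-0.5, -1.0, -0.6]
finger_gap: 59.7
grip_force: 0.0
```

Emit:
play_rows(
  motion=[
    [[0,0,0.5,0,0,0],[0,0,0.6,0,0,0],[0,0,0.6,0,0,0]],
  ],
)

```text
time: 22.5
tool_pos: [589.4, 270.0, 26.6]
tcp_rot: [180.0, 0.1, -169.1]
ft_force: [0.6, -0.8, -0.8]
finger_gap: 59.6
grip_force: 0.0
```

```bash
python3 chk.py
```

```text
t 22.5 TCP in gauge [45.49 59.49] z 26.6 yaw err 0.02 F gauge [ 0.4 -0.9] -0.8
```

Emit:
play_rows(
  motion=[
    [[0,0,0,0,0,0],[0,0,0,0,0,0],[0,0,0,0,0,0],[0,0,0,0,0,0],[0,0,0,0,0,0]],
  ],
  jaw=0,
  squeeze=20,
)

```text
time: 23.0
tool_pos: [589.3, 270.2, 26.5]
tcp_rot: [180.0, 0.0, -169.1]
ft_force: [-0.9, -0.3, 3.9]
finger_gap: 10.7
grip_force: 21.1
```

```bash
python3 chk.py
```

```text
t 23.0 TCP in gauge [45.4  59.73] z 26.5 yaw err 0.03 F gauge [-0.9 -0.1] 3.9
```

Emit:
play_rows(
  motion=[
    [[0,-1,0,0,0,0],[0,-2.5,0,0,0,0],[0,-4,0,0,0,0],[0,-5.5,0,0,0,0],[0,-7,0,0,0,0]],
  ],
)

```text
time: 23.5
tool_pos: [602.7, 199.9, 26.5]
tcp_rot: [180.0, 0.0, -169.1]
ft_force: [-1.8, 2.0, 5.4]
finger_gap: 11.3
grip_force: 21.3
```

Emit:
play_rows(
  motion=[
    [[0,-0.5,0,0,0,0],[0,-1,0,0,0,0],[0,-1,0,0,0,0],[0,-1,0,0,0,0]],
  ],
)

```text
time: 23.9
tool_pos: [604.7, 189.5, 26.5]
tcp_rot: [-179.9, 0.0, -169.1]
ft_force: [-1.2, -1.5, 6.2]
finger_gap: 11.4
grip_force: 21.4
```

```bash
python3 chk.py
```

```text
t 23.9 TCP in gauge [ 45.35 -22.42] z 26.5 yaw err -0.03 F gauge [-1.4 -1.3] 6.2
```

Emit:
play_rows(
  motion=[
    [[0,-0.1,0,0,0,0],[0,-0.1,0,0,0,0],[0,-0.1,0,0,0,0]],
  ],
)

```text
time: 24.2
tool_pos: [604.8, 189.1, 26.5]
tcp_rot: [-180.0, 0.0, -169.1]
ft_force: [-1.9, -0.2, 5.2]
finger_gap: 11.3
grip_force: 21.3
```

```bash
python3 chk.py
```

```text
t 24.2 TCP in gauge [ 45.33 -22.86] z 26.5 yaw err -0.01 F gauge [-1.9  0.1] 5.2
```

Emit:
play_rows(
  motion=[
    [[0,-0.06,0,0,0,0],[0,-0.06,0,0,0,0],[0,-0.06,0,0,0,0]],
  ],
)

```text
time: 24.5
tool_pos: [604.9, 188.7, 26.5]
tcp_rot: [-180.0, 0.0, -169.1]
ft_force: [-1.9, 0.1, 5.7]
finger_gap: 11.1
grip_force: 21.4
```

Emit:
play_rows(
  motion=[
    [[0,0,0,0,0,0],[0,0,0,0,0,0],[0,0,0,0,0,0],[0,0,0,0,0,0],[0,0,0,0,0,0]],
  ],
  jaw=0.7,
)

```text
time: 25.0
tool_pos: [604.3, 189.7, 25.6]
tcp_rot: [-180.0, -0.0, -169.1]
ft_force: [-0.1, 0.2, 0.2]
finger_gap: 59.9
grip_force: 0.0
```

Emit:
play_rows(
  motion=[
    [[0,0,-2,0,0,0],[0,0,-5,0,0,0],[1,0,-8,0,0,0],[5,0,-9,0,0,0],[8,0,-10,0,0,0]],
  ],
)

```text
time: 25.5
tool_pos: [525.2, 174.6, 126.9]
tcp_rot: [180.0, 0.1, -169.1]
ft_force: [0.7, -0.4, 0.1]
finger_gap: 59.8
grip_force: 0.0
```

Emit:
play_rows(
  motion=[
    [[0,0,0,0,0,0],[0,0,0,0,0,0],[0,0,0,0,0,0]],
  ],
)

```text
time: 25.8
tool_pos: [526.5, 174.8, 125.9]
tcp_rot: [-180.0, 0.0, -169.1]
ft_force: [0.2, 0.2, 0.5]
finger_gap: 59.9
grip_force: 0.0
```

```bash
python3 chk.py
python3 - <<'E'
from h import *
from bench import sensors,optics
G,S=pickle.load(open("gs.pkl","rb"))
st=sensors.sense();w=optics.snapshot("wrist");g=cv2.cvtColor(w["pixels"],cv2.COLOR_RGB2GRAY)
W=lambda p:np.r_[G[1]+G[2]@np.float64(p[:2]),p[2]]
# dark post span across the row where the expected post's mid-height projects, and its centre cast there
for z in (26,32,38):
    u,v=proj(w,W((47,-23.5,z)),st)[0]
    r_=int(round(v)); a=max(int(u)-25,0); row=g[r_,a:a+50].astype(int); k=np.where(row<70)[0]
    print(z,(round(u,1),r_),"dark",k.min()+a if len(k) else None,k.max()+a if len(k) else None,list(map(int,row[::2])),
      ((cast(w,[(a+k.mean(),v)],z,st)[0,:2]-G[1])@G[2]).round(1) if len(k) else "")
# slide dots expected at x=-40,-4, z=38 when home
for x in (-40,-4):
    u,v=proj(w,W((x,-23.5,38)),st)[0];y0,x0=int(v)-7,int(u)-7
    m=(g[y0:y0+15,x0:x0+15]>130).astype(np.uint8);n,l,q,c=cv2.connectedComponentsWithStats(m)
    for i in range(1,n):
        if 4<q[i,4]<60: print("dot",x,q[i,4],((cast(w,[c[i]+[x0,y0]],38,st)[0,:2]-G[1])@G[2]).round(1))
E
```

```text
t 25.8 TCP in gauge [-34.29 -22.06] z 125.9 yaw err 0.03 F gauge [0.2 0.2] 0.5
26 (np.float64(251.4), 265) dark 246 256 [178, 177, 178, 178, 177, 178, 183, 182, 183, 175, 61, 52, 54, 53, 52, 57, 139, 191, 192, 194, 196, 197, 196, 198, 197] [ 47.  -23.9]
32 (np.float64(251.4), 268) dark 246 256 [117, 113, 111, 111, 111, 111, 111, 112, 113, 112, 49, 53, 54, 53, 53, 55, 95, 109, 110, 110, 113, 116, 120, 121, 120] [ 47.  -23.9]
38 (np.float64(251.3), 272) dark 246 256 [208, 209, 209, 78, 95, 113, 114, 116, 117, 116, 51, 54, 54, 54, 54, 54, 122, 117, 113, 111, 109, 114, 117, 116, 120] [ 47.  -23.8]
dot -40 21 [-39.6 -23.8]
```

```bash
python3 -c "
from bench import job
print(job.hand_in())"
```

```text
the job is handed in; nothing more can be done
None
```

The slide's size is slot 4 (31 mm): it is fully home there and the marker stands behind that slot (gauge y measured −23.9 mm, target −23.5). On the first pass bench drag was mistaken for contact at slots 1–3 and the slide was worked a little at slot 4's mouth, so I redid the tries in order from slot 1; handed in at about 26 s of the 61 s.

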